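# Wash the feeding dishes and set them out to dry

### The arm

A 7-joint arm with a two-finger parallel gripper is mounted at the origin on the work surface. World frame = base frame: x ahead of the robot, y to its left, z up, the work surface at z = 0. Lengths are in mm, angles in rad, forces in N, time in s.
With the tool pointing down it reaches from about 425 to 925 mm from the base axis. Payload 6.8 kg.
Tool frame: the origin (TCP) lies at the very end of the fingers, on their centre line; the grasp point (between the pads) lies 19 mm behind it (robot.tcp_to_grasp is the z of the grasp point in the tool frame, in mm); z points along the fingers, y is the line along which they close (so a half turn about z gives the same grasp; the last joint's range is limited). The gripper opens to 85 mm and grips with 20 to 120 N. Pads are 22 mm wide; open, the fingers measure 114 mm over their backs; the gripper's body (76 mm by 85 mm) begins 54 mm behind the grasp point. The pads swing forward as they close: fully open they stand 13 mm farther back than shut.
Start: joints at [1.2, 0.477, 0.022, 1.555, -0.011, 1.109, -0.083], TCP at [175.364, -651.84, 231.308] pointing down, gripper open.
Joint ranges: [-2.96, 2.96], [-0.34, 2.1], [-1.41, 1.46], [0.24, 2.44], [-1.37, 4.51], [0.17, 1.92], [-2.96, 2.96]. Speed limits (rad/s): [2.39, 2.39, 3.14, 3.14, 3.14, 3.14, 3.14].

### API

Orientations are given as [roll, pitch, yaw] about the fixed x, y, z axes, in that order (R = Rz(yaw) Ry(pitch) Rx(roll)).
In Python, from bench import monitor, capture, camera_info, ticket, spotter, robot gives the robot as it stands. The module is installed in compiled form; this text tells all that it offers.
- The arm moves only by the tool send_rows, never from a script. Its argument "targets" is a list of rows, each a list of 3 entries, a list of its own where there are three numbers: the shift along the tool's x, y, z in m, then the turn about the tool's z in degrees, then the finger opening in m, from 0 to 0.0854. A call has 1 to 20 rows; each row is the pose to reach, as a shift and turn from the pose commanded when the call began, along the tool's axes at that moment; what a row does not reach only later rows make up. A row lasts 1/10 s, in which the tool goes at most 50 mm and 8.59 degrees, less where a joint would pass 70% of its speed; a pose out of reach is approached as far as the arm can. A call with a gripper value outside its range is refused whole. The fingers move at their own pace and stop on an object; the grip force is fixed at half the most. Time passes only in rows, so rows that repeat a pose let the fingers close. It gives the time, the measured TCP pose, the force, the opening and the grip force at its end, in the units of the state.
- monitor.get_state(): the state, without advancing time (a new reading comes with each control period).
- capture(name): name is "side" or "top"; returns the picture (400x640x3 uint8, red, green, blue); there is no depth.
- camera_info(name): a dict with "K" (3x3 intrinsics, pixels), "rvec" (rotation vector, rad) and "tvec" (3), from world to camera coordinates, as OpenCV has them. Camera axes: x right, y down, z forward; pixel columns grow to the right and rows downward; lengths in mm; the calibration is good to about 2 mm. A picture is of the moment at which its call begins. camera_info takes no time and is no camera call.
- ticket.hand_in(): hands the job in; it is judged then, once.
Trained networks look in the newest picture that a camera, given by its name, has taken for a name from the list of things; names that differ only in an ending like _2 or _b are one class to them, and where a whole thing is asked for, a point or a joint stands for the part that bears it (a point fixed in the world has none). Each returns a list of dicts, best first, with "confidence" (0 to 1); they miss things now and then, are a little off and sometimes report something else, mostly with a low value. They report only what shows in the picture. A call takes as long as a camera call. They do not tell look-alikes from the thing itself.
- spotter.recognise(label, camera): "centre" ([x, y, z] in mm, in the coordinates of the camera as it stood for that picture, good to about 4 mm: the middle of the surface that is visible of it).
- spotter.masks_of(label, camera): "pixels" (400x640 bool, what is visible of it).
- spotter.tip_of(label, camera): "centre" ([x, y, z] in mm, in the coordinates of the camera as it stood for that picture, good to about 4 mm: a listed point, or the origin of a listed thing).
The state is a dict: "clock": time; "q": joint angles; "joint_velocities": joint speeds; "effort": joint torques, N m; "ee_pos": TCP position; "ee_rot": TCP orientation; "ft_force": force on the tool from outside, world axes, zero at the start; "torque": the same for the moment, N m; "gripper_width": finger opening in mm; "grasp_force": force on a finger pad.
Only numpy, scipy, OpenCV 4.12 (cv2) and the standard library are available. Lean on these libraries where they do the work, as an engineer would, in place of code of your own. Each camera call takes 0.05 s, during which the arm holds its last target. There are 200 camera calls.

### The job

First lay the aluminium bar on the shelf, flush along the middle of the drying board's front edge (the long edge nearest the robot), as a stop. Then stand all the oblong black feeding dishes in the shallow steel wash tray and, with all of them in it, press the cap of the tall canister right down for a moment and let it spring back up, then do the same with the cap of the short bottle. Finally move every dish to stand upright on the drying board behind the bar, which must still be flush, and leave the bowl, pot, spoon and everything else where they are.

Things in the scene. Friction and masses are not known exactly. Their poses are not given: they have to be found in the camera images.
- bar: loose straight aluminium bar, box section 200 long (its x) by 24 wide (its y) by 36 high (z); origin at the centre of its underside; 0.25 kg; it starts lying on the shelf beyond the drying board
- board: fixed wooden drying board lying on the shelf, 120 (its x) by 260 (its y) by 14 mm thick; origin at the centre of its underside; its front edge is the 260 mm one on its -x side, facing the robot; it may stand on the robot's left or right
- board_edge (a point): middle of the bottom of the drying board's front edge, 60 mm from the board's centre along its -x; axes as the board's. A flush bar has its centre 12 mm before this (-x), its x along the board's y
- tray: fixed shallow steel wash tray, open on top, 130 (its x) by 270 (its y) outside, walls 5 mm thick and 12 mm high, floor 5 mm thick; origin at the centre of its underside; the tall canister and the short bottle stand about 150 mm beyond its centre along +x
- canister_cap_top (a point): centre of the flat top of the tall canister's sprung grey cap (34 mm across), 190 mm above the shelf when up; the canister is fixed, of aluminium, 56 mm across
- canister_cap (a joint): how far the tall canister's cap is pressed down, 0 (up) to 0.008 m (right down); about 2 N to start, 6 N right down
- bottle_cap_top (a point): centre of the flat top of the short bottle's sprung grey cap (34 mm across), 140 mm above the shelf when up; the bottle is fixed, of white plastic, 68 mm across
- bottle_cap (a joint): how far the short bottle's cap is pressed down, 0 (up) to 0.008 m (right down); about 2 N to start, 6 N right down
- dish1: loose oblong black plastic feeding dish, open on top, 80 long (its x) by 50 wide (its y) by 36 high, walls 4 mm; origin at the centre of its underside; 0.09 kg. Two or three such dishes are there; None at the start if this one is absent
- dish2: loose oblong black plastic feeding dish, open on top, 80 long (its x) by 50 wide (its y) by 36 high, walls 4 mm; origin at the centre of its underside; 0.09 kg. Two or three such dishes are there; None at the start if this one is absent
- dish3: loose oblong black plastic feeding dish, open on top, 80 long (its x) by 50 wide (its y) by 36 high, walls 4 mm; origin at the centre of its underside; 0.09 kg. Two or three such dishes are there; None at the start if this one is absent
- bowl: bystander: round white ceramic bowl, 84 across, 36 high, among the dishes; origin at the centre of its underside
- pot: bystander: round terracotta pot, 78 across, 48 high, among the dishes; origin at the centre of its underside
- spoon: bystander: stainless spoon 150 long lying beyond the dishes
Mind the look-alikes: they are no part of the job. What is shaped like the part that bears bottle_cap_top but red or yellow is not meant.

How it is judged (in metres and radians):
On the way, in this order (a step that is already met when the one before it is completed fails the run):
1. the bar lies flush along the board's front edge, let go (x of bar in the frame of board_edge between -0.0152 and -0.01 m and y of bar in the frame of board_edge between -0.04 and 0.04 m and angle between the x axis of bar and the y axis of board, either way round below 0.03 rad and angle between bar's own z axis and vertical below 0.05 rad and height (world z) of bar below 0.005 m and linear speed of bar below 0.02 m/s and contact force between the fingers and bar below 0.5 N), for 0.3 s.
2. all the dishes stand in the wash tray, let go (x of dish1 in the frame of tray between -0.05 and 0.05 m and y of dish1 in the frame of tray between -0.115 and 0.115 m and z of dish1 in the frame of tray between 0 and 0.01 m and angle between each of dish1, dish2, dish3's own z axis and vertical below 0.08 rad and linear speed of each of dish1, dish2, dish3 below 0.03 m/s and contact force between the fingers and dish1 below 0.5 N and x of dish2 in the frame of tray between -0.05 and 0.05 m and y of dish2 in the frame of tray between -0.115 and 0.115 m and z of dish2 in the frame of tray between 0 and 0.01 m and contact force between the fingers and dish2 below 0.5 N and x of dish3 in the frame of tray between -0.05 and 0.05 m and y of dish3 in the frame of tray between -0.115 and 0.115 m and z of dish3 in the frame of tray between 0 and 0.01 m and contact force between the fingers and dish3 below 0.5 N), for 0.3 s.
3. with the dishes in the tray, the tall canister's cap is pressed down (all of step 2 and value of joint canister_cap above 0.006 m), for 0.05 s.
4. the tall canister's cap has come back up and, with the dishes in the tray, the short bottle's cap is pressed down (all of step 2 and value of joint bottle_cap above 0.006 m and value of joint canister_cap below 0.002 m), for 0.05 s.
At the end, for the whole second after the job is handed in: Every dish stands upright at rest on the board (centre 10 mm inside its long edges, 5 mm inside its ends); the bar lies flat on the shelf along the board's front edge (gap up to 3 mm, parallel within 0.03 rad, middles within 40 mm); both caps are up; all let go (all of step 1 and x of dish1 in the frame of board between -0.05 and 0.05 m and y of dish1 in the frame of board between -0.125 and 0.125 m and z of dish1 in the frame of board between 0.01 and 0.019 m and angle between each of dish1, dish2, dish3's own z axis and vertical below 0.08 rad and linear speed of each of dish1, dish2, dish3 below 0.03 m/s and contact force between the fingers and dish1 below 0.5 N and x of dish2 in the frame of board between -0.05 and 0.05 m and y of dish2 in the frame of board between -0.125 and 0.125 m and z of dish2 in the frame of board between 0.01 and 0.019 m and contact force between the fingers and dish2 below 0.5 N and x of dish3 in the frame of board between -0.05 and 0.05 m and y of dish3 in the frame of board between -0.125 and 0.125 m and z of dish3 in the frame of board between 0.01 and 0.019 m and contact force between the fingers and dish3 below 0.5 N and value of joint each of canister_cap, bottle_cap below 0.002 m); the robot touches nothing.
It fails at once if the bowl, pot or spoon is moved more than 50 mm or tipped over (distance of any of bowl, pot, spoon from where it was at the start of the episode above 0.05 m or angle between any of bowl, pot's own z axis and vertical above 0.6 rad).
Of dish1, dish2, dish3 only 2 to 3 are there at a start; the rules pass over those that are not, and their reading is None.
At some moment in a run one of bar, dish1, dish2, dish3 may be knocked a few centimetres aside while the robot is not near it.
Once in a run the grip may slacken for a moment while it holds something.
It also fails if it takes over 210 s, if anything falls off the work surface, if the arm or the gripper's body presses on something with over 40 N, if the wrist force passes 120 N, or if a joint passes its speed limit or range.

## Working session

There is one attempt and no reset: what is moved stays moved. The work goes in short steps, Python scripts to look and compute and a tool call to move; the robot and the scene stay as the last step left them, time stands still between calls to the robot, and variables do not carry over. Pictures are saved under pics/ and viewed, at most 14 in all, crops included, and the job is handed in when it is done.

Besides the shell and the picture viewer there is one more tool, called after "Request:" as a command line: name --argument value ..., lists and objects as JSON in quotes. send_rows: Moves the arm, as the interface text tells. Its arguments: {"type":"object","properties":{"targets":{"type":"array","items":{"type":"array"}}},"required":["targets"]}

```bash
mkdir -p pics; ls; python3 - <<'E'
from bench import monitor, capture, camera_info
import cv2
print(monitor.get_state())
for n in("side","top"):
    cv2.imwrite(f"pics/{n}0.png",capture(n)[:,:,::-1]); print(n,camera_info(n))
E
```

```text
pics
{'clock': 0.0, 'q': array([ 1.19990895,  0.47780213,  0.02233738,  1.55645701, -0.01149984,
        1.10927667, -0.08309078]), 'joint_velocities': array([-0.00079013, -0.0010756 ,  0.00032732, -0.00144724,  0.00023173,
       -0.00152737,  0.00010014]), 'effort': array([-1.71943339e-04, -5.96455729e+01,  1.60743535e+00, -2.81191599e+01,
        1.23903563e-02,  9.47852415e-03, -1.88674522e-05]), 'ee_pos': array([ 175.18125489, -651.26215854,  230.32195241]), 'ee_rot': array([-3.13978260e+00,  1.34043625e-04,  2.62820429e-01]), 'ft_force': array([ 0.8172768 ,  0.45846603, -0.56908421]), 'torque': array([-0.003254  , -0.00089815, -0.03029252]), 'grasp_force': 0.0, 'gripper_width': 85.40780987314497}
side {'K': array([[445.18224946,   0.        , 321.5013938 ],
       [  0.        , 445.18224946, 195.20596101],
       [  0.        ,   0.        ,   1.        ]]), 'rvec': array([ 0.98090617, -2.38634484,  1.16330388]), 'tvec': array([ 426.92630692,  328.19228334, 1258.92419999])}
top {'K': array([[383.55879533,   0.        , 317.63554639],
       [  0.        , 383.55879533, 202.21443856],
       [  0.        ,   0.        ,   1.        ]]), 'rvec': array([ 2.08401464, -2.14283562,  0.18723897]), 'tvec': array([  93.46621488,  578.46918961, 1111.32106488])}
```

View pics/top0.png

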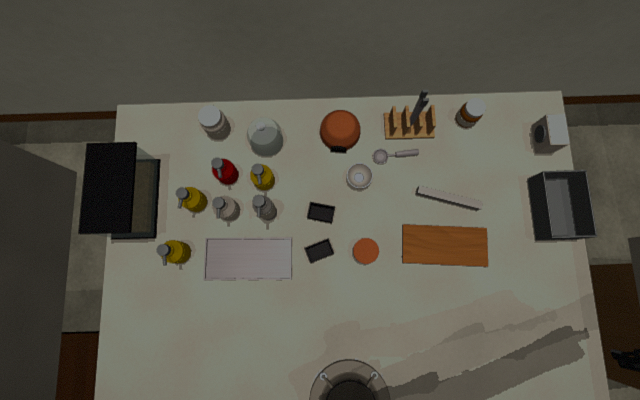

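View pics/side0.png

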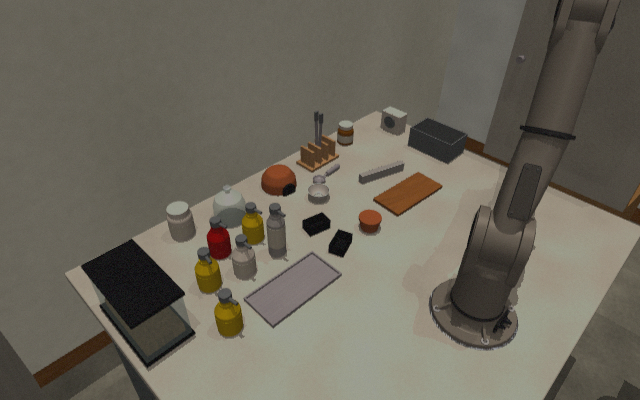

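The top view shows dishes at about (321,212) and (319,251), the bar at (448,198), the board at (445,246) and the tray at (248,258). The canister is near (264,205) and the white bottle near (226,207), with red and yellow look-alikes around them. The pot is at (365,250), the bowl at (359,176) and the spoon at (395,155). The side view agrees, and I see only two dishes.

```bash
cat > h.py <<'E'
from bench import monitor, capture, camera_info, ticket, spotter
import numpy as np, cv2
from scipy.optimize import minimize
def cam(n):
    c=camera_info(n); return c["K"],np.asarray(c["rvec"],float),np.asarray(c["tvec"],float)
def world(p,n):
    K,r,t=cam(n); return cv2.Rodrigues(r)[0].T@(np.asarray(p)-t)
def proj(P,n):
    K,r,t=cam(n); return cv2.projectPoints(np.asarray(P,float).reshape(-1,3),r,t,K,None)[0][:,0]
DIM=dict(bar=(200,24,36),board=(120,260,14),tray=(130,270,12),dish1=(80,50,36))
S=4
def hull(p,dim,n):
    x,y,z,a=p; L,W,H=dim
    c=np.array([[sx*L/2,sy*W/2,h] for sx in(1,-1) for sy in(1,-1) for h in(0,H)])
    R=np.array([[np.cos(a),-np.sin(a)],[np.sin(a),np.cos(a)]])
    P=np.c_[c[:,:2]@R.T+[x,y],c[:,2]+z]
    q=cv2.convexHull(proj(P,n).astype(np.float32))
    m=np.zeros((400*S,640*S),np.uint8)
    cv2.fillPoly(m,[np.round((q+.5)*S*16-8).astype(np.int32)],1,shift=4); 
    return cv2.resize(m.astype(np.float32),(640,400),interpolation=cv2.INTER_AREA)
def fit(masks,dim,p0,freez=None):
    def f(v):
        p=(v[0],v[1],v[2] if freez is None else freez,v[3]/100)
        return sum(np.abs(hull(p,dim,n)-m).sum()/m.sum() for n,m in masks.items())
    p0=[p0[0],p0[1],p0[2],p0[3]*100]
    sim=[p0]+[np.add(p0,d) for d in np.diag([8,8,8,15])]
    r=minimize(f,p0,method="Nelder-Mead",options=dict(initial_simplex=sim,maxfev=160,xatol=.1,fatol=1e-3))
    v=r.x; return np.round([v[0],v[1],v[2] if freez is None else freez,v[3]/100],3),round(r.fun,3)
def cent(m):
    y,x=np.nonzero(m); return np.round([x.mean(),y.mean()],0)
E
python3 - <<'E'
from h import *
capture("top");capture("side")
for n in("board_edge","board","tray","bar","dish1","canister_cap_top","bottle_cap_top","bowl","pot","spoon"):
    for c in("top","side"):
        print(n,c,[(round(d["confidence"],2),np.round(world(d["centre"],c)).tolist()) for d in spotter.tip_of(n,c)])
import pickle
M={}
for n in DIM:
    for c in("top","side"):
        M[n,c]=spotter.masks_of(n,c)
        print(n,c,[(round(d["confidence"],2),cent(d["pixels"]).tolist(),int(d["pixels"].sum())) for d in M[n,c]])
pickle.dump(M,open("M.pkl","wb"))
E
```

```text
board_edge top [(0.77, [383.0, -309.0, 0.0])]
board_edge side [(0.95, [383.0, -305.0, -2.0]), (0.74, [747.0, -180.0, -1.0])]
board top [(0.7, [444.0, -312.0, 1.0])]
board side [(0.75, [444.0, -311.0, 1.0])]
tray top [(0.6, [420.0, 301.0, -1.0])]
tray side [(0.82, [419.0, 296.0, 0.0])]
bar top [(0.67, [591.0, -332.0, -2.0])]
bar side [(0.58, [588.0, -332.0, -1.0])]
dish1 top [(0.94, [440.0, 76.0, 3.0]), (0.58, [558.0, 67.0, -1.0])]
dish1 side [(0.72, [557.0, 75.0, -0.0]), (0.59, [438.0, 78.0, 3.0])]
canister_cap_top top [(0.52, [570.0, 238.0, 189.0])]
canister_cap_top side [(0.73, [564.0, 239.0, 192.0])]
bottle_cap_top top [(0.7, [606.0, 465.0, 141.0]), (0.68, [689.0, 365.0, 138.0]), (0.64, [574.0, 355.0, 139.0]), (0.54, [442.0, 510.0, 141.0]), (0.52, [671.0, 251.0, 141.0])]
bottle_cap_top side [(0.74, [605.0, 465.0, 140.0]), (0.65, [688.0, 368.0, 141.0]), (0.64, [446.0, 508.0, 139.0]), (0.54, [571.0, 355.0, 141.0]), (0.42, [668.0, 247.0, 138.0]), (0.34, [437.0, 76.0, 4.0])]
bowl top [(0.9, [667.0, -54.0, 0.0])]
bowl side [(0.5, [668.0, -57.0, 3.0])]
pot top [(0.58, [433.0, -65.0, 2.0])]
pot side [(0.76, [430.0, -66.0, 2.0]), (0.19, [438.0, 76.0, 3.0])]
spoon top [(0.52, [743.0, -180.0, -1.0])]
spoon side [(0.74, [745.0, -179.0, -2.0])]
bar top [(0.71, [448.0, 198.0], 665)]
bar side [(0.73, [381.0, 172.0], 535)]
board top []
board side [(0.89, [407.0, 193.0], 1512)]
tray top [(0.95, [248.0, 259.0], 3680)]
tray side [(0.89, [292.0, 288.0], 3403), (0.43, [325.0, 175.0], 168)]
dish1 top [(0.97, [320.0, 212.0], 453), (0.56, [318.0, 251.0], 462)]
dish1 side [(0.79, [315.0, 224.0], 448), (0.62, [340.0, 243.0], 463)]
```

```bash
python3 - <<'E'
from h import *
import pickle
M=pickle.load(open("M.pkl","rb"))
capture("top");b=spotter.masks_of("board","top"); print(len(b))
f=lambda d:d["pixels"].astype(np.float32)
bm={"side":f(M["board","side"][0])}
if b: bm["top"]=f(b[0])
T=lambda n,i,j:{"top":f(M[n,"top"][i]),"side":f(M[n,"side"][j])}
print("board",fit(bm,DIM["board"],(444,-311,0,-.05)))
print("board",fit(bm,DIM["board"],(444,-311,0,-.05),0))
print("tray",fit(T("tray",0,0),DIM["tray"],(420,299,0,0)))
for a in(-.2,.0): print("bar",fit(T("bar",0,0),DIM["bar"],(590,-332,0,1.35+a)),fit(T("bar",0,0),DIM["bar"],(590,-332,0,1.35+a),0))
for a in(1.57-.2,1.57): print("d far",fit(T("dish1",0,0),DIM["dish1"],(558,71,0,a)))
for a in(1.57+.4,1.57+.1): print("d near",fit(T("dish1",1,1),DIM["dish1"],(439,77,0,a)))
E
```

```text
1
board (array([ 4.44038e+02, -3.07789e+02,  1.26800e+00, -7.50000e-02]), np.float64(0.086))
board (array([ 4.44013e+02, -3.08759e+02,  0.00000e+00, -7.00000e-02]), np.float64(0.085))
tray (array([ 4.20127e+02,  2.98795e+02, -8.90000e-01, -2.00000e-02]), np.float64(0.055))
bar (array([ 5.89561e+02, -3.32615e+02, -5.23000e-01,  1.29200e+00]), np.float64(0.166)) (array([ 589.184, -331.924,    0.   ,    1.29 ]), np.float64(0.163))
bar (array([ 589.6  , -332.211,   -0.856,    1.284]), np.float64(0.162)) (array([ 588.911, -331.368,    0.   ,    1.283]), np.float64(0.169))
d far (array([ 5.55699e+02,  6.98360e+01, -1.59000e-01,  1.36200e+00]), np.float64(0.121))
d far (array([555.887,  70.362,  -0.731,   1.337]), np.float64(0.122))
d near (array([435.175,  79.683,   2.799,   1.924]), np.float64(0.122))
d near (array([435.08 ,  79.394,   2.102,   1.926]), np.float64(0.125))
```

```bash
cat >> h.py <<'E'
def plan(x,y,z,yaw=None):
    s=monitor.get_state(); a=s["ee_rot"][2]; d=np.array([x,y,z])-s["ee_pos"]
    da=0 if yaw is None else (yaw-a+np.pi/2)%np.pi-np.pi/2
    c,k=np.cos(a),np.sin(a)
    print("shift",np.round([c*d[0]+k*d[1],k*d[0]-c*d[1],-d[2]],1),"turn",round(-np.degrees(da),1),
      "| now",np.round(s["ee_pos"],1),round(a,3),"q",np.round(s["q"],2))
E
python3 -c "
from h import *
plan(589.3,-332,120,1.288)"
```

```text
shift [ 482.8 -201.4  111.3] turn -58.7 | now [ 175.4 -651.9  231.3] 0.263 q [ 1.2   0.48  0.02  1.56 -0.01  1.11 -0.08]
```

Request:
send_rows --targets '[[[0.48, -0.2, 0.1], -58.7, 0.07], [[0.48, -0.2, 0.1], -58.7, 0.07], [[0.48, -0.2, 0.1], -58.7, 0.07], [[0.48, -0.2, 0.1], -58.7, 0.07], [[0.48, -0.2, 0.1], -58.7, 0.07], [[0.48, -0.2, 0.1], -58.7, 0.07], [[0.48, -0.2, 0.1], -58.7, 0.07], [[0.48, -0.2, 0.1], -58.7, 0.07], [[0.48, -0.2, 0.1], -58.7, 0.07], [[0.48, -0.2, 0.1], -58.7, 0.07], [[0.48, -0.2, 0.1], -58.7, 0.07], [[0.48, -0.2, 0.1], -58.7, 0.07], [[0.48, -0.2, 0.1], -58.7, 0.07], [[0.48, -0.2, 0.1], -58.7, 0.07], [[0.48, -0.2, 0.1], -58.7, 0.07], [[0.48, -0.2, 0.1], -58.7, 0.07]]'

```text
clock: 3.3
ee_pos: [586.1, -335.5, 131.7]
ee_rot: [3.141, 0.001, 1.285]
ft_force: [0.1, -0.5, -0.9]
gripper_width: 70.2
grasp_force: 0.0
```

```bash
python3 -c "
from h import *
plan(589.3,-332,20,1.288)"
```

```text
shift [  4.2   2.1 111.7] turn -0.2 | now [ 586.1 -335.5  131.7] 1.285 q [ 0.63  0.59 -0.29  1.62  0.2   0.95 -0.01]
```

Request:
send_rows --targets '[[[0.004, 0.002, 0.05], 0, 0.07], [[0.004, 0.002, 0.09], 0, 0.07], [[0.004, 0.002, 0.112], 0, 0.07], [[0.004, 0.002, 0.112], 0, 0.07], [[0.004, 0.002, 0.112], 0, 0.0], [[0.004, 0.002, 0.112], 0, 0.0], [[0.004, 0.002, 0.112], 0, 0.0], [[0.004, 0.002, 0.112], 0, 0.0], [[0.004, 0.002, 0.112], 0, 0.0], [[0.004, 0.002, 0.112], 0, 0.0], [[0.004, 0.002, 0.112], 0, 0.0], [[0.004, 0.002, 0.092], 0, 0.0], [[0.004, 0.002, 0.052], 0, 0.0], [[0.004, 0.002, 0.032], 0, 0.0], [[0.004, 0.002, 0.032], 0, 0.0]]'

```text
clock: 4.8
ee_pos: [592.2, -331.7, 103.3]
ee_rot: [3.135, 0.001, 1.287]
ft_force: [1.1, 0.4, -2.9]
gripper_width: 22.5
grasp_force: 59.6
```

```bash
python3 -c "
from h import *
a=-.072;c,s=np.cos(a),np.sin(a)
print(monitor.get_state()['gripper_width'])
B=np.array([444,-308.5]); p=B+[-80*c,-80*s]; print(p)
plan(*p,100,a+np.pi/2)"
```

```text
22.527703414763437
[ 364.20727044 -302.74497535]
shift [ -36.  -227.     3.3] turn -12.1 | now [ 592.2 -331.7  103.3] 1.287 q [ 0.62  0.63 -0.29  1.64  0.21  0.9  -0.03]
```

Request:
send_rows --targets '[[[-0.005, -0.03, 0.0], -2, 0.0], [[-0.01, -0.06, 0.0], -4, 0.0], [[-0.015, -0.09, 0.0], -6, 0.0], [[-0.02, -0.12, 0.0], -8, 0.0], [[-0.025, -0.15, 0.0], -10, 0.0], [[-0.03, -0.18, 0.0], -12.1, 0.0], [[-0.034, -0.21, 0.0], -12.1, 0.0], [[-0.036, -0.227, 0.0], -12.1, 0.0], [[-0.036, -0.227, 0.0], -12.1, 0.0], [[-0.036, -0.227, 0.0], -12.1, 0.0], [[-0.036, -0.227, 0.03], -12.1, 0.0], [[-0.036, -0.227, 0.055], -12.1, 0.0], [[-0.036, -0.227, 0.055], -12.1, 0.0]]'

```text
clock: 6.1
ee_pos: [361.3, -300.3, 41.7]
ee_rot: [-3.138, -0.003, 1.5]
ft_force: [0.1, 1.2, -3.8]
gripper_width: 22.7
grasp_force: 59.7
```

```bash
python3 - <<'E'
from h import *
plan(364.2,-302.7,20.5,np.pi/2-.072)
for c in("top","side"): cv2.imwrite(f"pics/{c}1.png",capture(c)[:,:,::-1])
M={c:spotter.masks_of("bar",c) for c in("top","side")}
print({c:[(d["confidence"],cent(d["pixels"]),d["pixels"].sum()) for d in m] for c,m in M.items()})
for c in M: print([np.round(world(d["centre"],c)).tolist() for d in spotter.tip_of("bar",c)])
i=cv2.imread("pics/side1.png")[100:320,300:600]; cv2.imwrite("pics/s1c.png",cv2.resize(i,None,fx=2.5,fy=2.5))
E
```

```text
shift [-2.2  3.  21.2] turn 0.1 | now [ 361.3 -300.3   41.7] 1.5 q [ 0.84  0.46 -0.33  2.16  0.27  0.57  0.24]
{'top': [(0.87, array([430., 271.]), np.int64(302))], 'side': [(0.74, array([421., 200.]), np.int64(318))]}
[[363.0, -303.0, 19.0], [742.0, -181.0, -1.0]]
[[364.0, -301.0, 22.0]]
```

View pics/s1c.png

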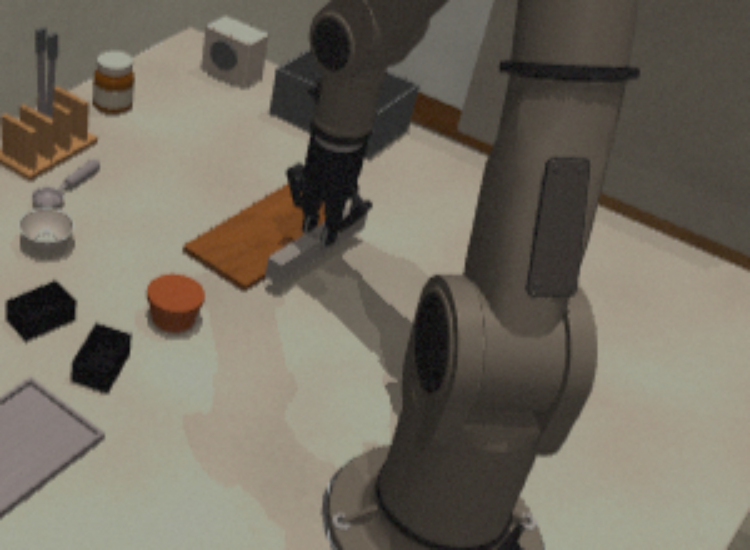

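The crop shows the bar in the fingers just in front of the board's front edge (crop (320,255)) and roughly parallel to it. Next I lower it, let go and rise.

Request:
send_rows --targets '[[[0.0, 0.0, 0.01], 0, 0.0], [[0.0, 0.0, 0.018], 0, 0.0], [[0.0, 0.0, 0.021], 0, 0.0], [[0.0, 0.0, 0.021], 0, 0.0], [[0.0, 0.0, 0.021], 0, 0.05], [[0.0, 0.0, 0.021], 0, 0.05], [[0.0, 0.0, 0.021], 0, 0.05], [[0.0, 0.0, 0.0], 0, 0.05], [[0.0, 0.0, -0.04], 0, 0.05], [[0.0, 0.0, -0.05], 0, 0.05], [[0.0, 0.0, -0.05], 0, 0.05]]'

```text
clock: 7.5
ee_pos: [363.2, -302.8, 96.1]
ee_rot: [3.138, 0.003, 1.498]
ft_force: [0.4, -0.8, -0.3]
gripper_width: 49.9
grasp_force: 0.0
```

```bash
python3 - <<'E'
from h import *
for c in("top","side"): capture(c)
M={c:spotter.masks_of("bar",c) for c in("top","side")}
m={c:M[c][0]["pixels"].astype(np.float32) for c in M if M[c]}
print({c:v.sum() for c,v in m.items()})
print("bar",fit(m,DIM["bar"],(364,-302,0,1.5),0))
B=np.array([444,-308.5]);a=-.072;p=B-130*np.array([np.cos(a),np.sin(a)]); plan(*p,90,a)
E
```

```text
{'top': np.float32(357.0), 'side': np.float32(481.0)}
bar (array([ 362.073, -301.615,    0.   ,    1.504]), np.float64(0.793))
shift [ -1.2 -46.9   3.2] turn 90.0 | now [ 361.2 -301.3   93.2] 1.498 q [ 0.88  0.37 -0.37  2.13  0.21  0.68  0.29]
```

Request:
send_rows --targets '[[[-0.001, -0.032, 0.0], 90, 0.06], [[-0.001, -0.032, 0.0], 90, 0.06], [[-0.001, -0.032, 0.0], 90, 0.06], [[-0.001, -0.032, 0.0], 90, 0.06], [[-0.001, -0.032, 0.0], 90, 0.06], [[-0.001, -0.032, 0.0], 90, 0.06], [[-0.001, -0.032, 0.0], 90, 0.06], [[-0.001, -0.032, 0.0], 90, 0.06], [[-0.001, -0.032, 0.0], 90, 0.06], [[-0.001, -0.032, 0.0], 90, 0.06], [[-0.001, -0.032, 0.0], 90, 0.06], [[-0.001, -0.032, 0.0], 90, 0.06], [[-0.001, -0.032, 0.0], 90, 0.06]]'

```text
clock: 9.0
ee_pos: [329.6, -300.1, 93.6]
ee_rot: [-3.141, 0.001, -0.07]
ft_force: [0.0, 0.6, 0.4]
gripper_width: 60.4
grasp_force: 0.0
```

```bash
python3 - <<'E'
from h import *
for c in("top","side"): cv2.imwrite(f"pics/{c}2.png",capture(c)[:,:,::-1])
M={c:spotter.masks_of("bar",c) for c in("top","side")}
m={c:M[c][0]["pixels"].astype(np.float32) for c in M if M[c]}
print({c:v.sum() for c,v in m.items()})
print("bar",fit(m,DIM["bar"],(364,-302,0,1.5),0))
B=np.array([444,-308.5]);a=-.072;p=B-118*np.array([np.cos(a),np.sin(a)]); plan(*p,5,a)
i=cv2.imread("pics/top2.png")[200:300,370:520]; cv2.imwrite("pics/t2c.png",cv2.resize(i,None,fx=5,fy=5))
E
```

```text
{'top': np.float32(419.0), 'side': np.float32(487.0)}
bar (array([ 362.201, -300.141,    0.   ,    1.503]), np.float64(0.579))
shift [-3.6 -0.2 89.1] turn 0.0 | now [ 329.9 -300.4   94.1] -0.071 q [ 0.63  0.31 -0.03  2.2   0.02  0.63 -1.06]
```

View pics/t2c.png

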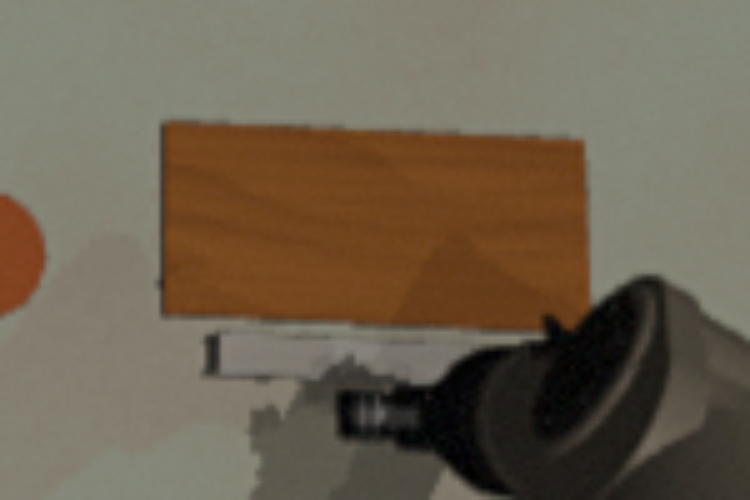

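The crop shows the bar lying parallel in front of the board with a gap of roughly 8 mm. The gripper is behind it, so I go down and push.

Request:
send_rows --targets '[[[-0.003, 0.0, 0.04], 0, 0.06], [[-0.003, 0.0, 0.075], 0, 0.06], [[-0.003, 0.0, 0.088], 0, 0.06], [[-0.003, 0.0, 0.088], 0, 0.06], [[0.0, 0.0, 0.088], 0, 0.06], [[0.003, 0.0, 0.088], 0, 0.06], [[0.006, 0.0, 0.088], 0, 0.06], [[0.009, 0.0, 0.088], 0, 0.06], [[0.012, 0.0, 0.088], 0, 0.06], [[0.014, 0.0, 0.088], 0, 0.06], [[0.016, 0.0, 0.088], 0, 0.06], [[0.016, 0.0, 0.088], 0, 0.06]]'

```text
clock: 10.4
ee_pos: [346.2, -301.6, 6.3]
ee_rot: [3.142, -0.0, -0.072]
ft_force: [-2.1, 0.4, 1.8]
gripper_width: 59.7
grasp_force: 0.6
```

Request:
send_rows --targets '[[[0.001, 0.0, 0.0], 0, 0.06], [[0.002, 0.0, 0.0], 0, 0.06], [[0.003, 0.0, 0.0], 0, 0.06], [[0.003, 0.0, 0.0], 0, 0.06]]'

```text
clock: 10.8
ee_pos: [349.1, -301.8, 6.2]
ee_rot: [-3.142, -0.0, -0.072]
ft_force: [-2.4, -0.1, -0.1]
gripper_width: 60.0
grasp_force: 0.9
```

Request:
send_rows --targets '[[[0.001, 0.0, 0.0], 0, 0.06], [[0.002, 0.0, 0.0], 0, 0.06], [[0.003, 0.0, 0.0], 0, 0.06], [[0.003, 0.0, 0.0], 0, 0.06]]'

```text
clock: 11.2
ee_pos: [349.0, -301.7, 6.0]
ee_rot: [-3.14, 0.005, -0.073]
ft_force: [-8.5, -0.7, 6.0]
gripper_width: 59.7
grasp_force: 4.5
```

Request:
send_rows --targets '[[[-0.003, 0.0, 0.0], 0, 0.06], [[-0.013, 0.0, 0.0], 0, 0.06], [[-0.018, 0.0, 0.0], 0, 0.06], [[-0.018, 0.0, -0.05], 0, 0.06], [[-0.018, 0.0, -0.1], 0, 0.06], [[-0.018, 0.0, -0.14], 0, 0.075], [[-0.018, 0.0, -0.15], 0, 0.075], [[-0.018, 0.0, -0.15], 0, 0.075]]'

```text
clock: 12.0
ee_pos: [335.0, -301.6, 157.9]
ee_rot: [3.139, -0.004, -0.072]
ft_force: [-0.4, -0.1, -0.9]
gripper_width: 74.8
grasp_force: 0.0
```

```bash
python3 - <<'E'
from h import *
plan(435,79.5,130,1.925)
E
```

```text
shift [  72.2 -387.3   27.9] turn 65.6 | now [ 335.  -301.6  157.9] -0.072 q [ 0.62  0.2  -0.03  2.15  0.01  0.79 -1.06]
```

Request:
send_rows --targets '[[[0.072, -0.387, 0.0], -114.4, 0.075], [[0.072, -0.387, 0.0], -114.4, 0.075], [[0.072, -0.387, 0.0], -114.4, 0.075], [[0.072, -0.387, 0.0], -114.4, 0.075], [[0.072, -0.387, 0.0], -114.4, 0.075], [[0.072, -0.387, 0.0], -114.4, 0.075], [[0.072, -0.387, 0.0], -114.4, 0.075], [[0.072, -0.387, 0.0], -114.4, 0.075], [[0.072, -0.387, 0.0], -114.4, 0.075], [[0.072, -0.387, 0.0], -114.4, 0.075], [[0.072, -0.387, 0.0], -114.4, 0.075], [[0.072, -0.387, 0.0], -114.4, 0.075], [[0.072, -0.387, 0.0], -114.4, 0.075], [[0.072, -0.387, 0.0], -114.4, 0.075], [[0.072, -0.387, 0.0], -114.4, 0.075], [[0.072, -0.387, 0.0], -114.4, 0.075]]'

```text
clock: 13.6
ee_pos: [432.9, 79.9, 155.1]
ee_rot: [-3.14, -0.001, 1.923]
ft_force: [-0.8, 0.5, 0.2]
gripper_width: 74.9
grasp_force: 0.0
```

```bash
python3 - <<'E'
from h import *
for c in("top","side"): cv2.imwrite(f"pics/{c}3.png",capture(c)[:,:,::-1])
for n,g in(("bar",(372,-303,0,1.5)),("board",(444,-308,0,-.07))):
    M={c:spotter.masks_of(n,c) for c in("top","side")}
    m={c:M[c][0]["pixels"].astype(np.float32) for c in M if M[c]}
    print({c:v.sum() for c,v in m.items()}, n,fit(m,DIM[n],g,0))
plan(435,79.5,8,1.925)
for c in("top","side"): print([(d["confidence"],np.round(world(d["centre"],c)).tolist()) for d in spotter.tip_of("dish1",c)])
i=cv2.imread("pics/top3.png")[150:300,280:520]; cv2.imwrite("pics/t3c.png",cv2.resize(i,None,fx=3.3,fy=3.3))
E
```

```text
{'top': np.float32(505.0), 'side': np.float32(546.0)} bar (array([ 372.183, -300.001,    0.   ,    1.498]), np.float64(0.294))
{'top': np.float32(3248.0)} board (array([ 4.43945e+02, -3.08547e+02,  0.00000e+00, -7.70000e-02]), np.float64(0.048))
shift [ -1.    1.  148.2] turn -0.1 | now [433.7  80.1 156.2] 1.924 q [ 0.23  0.25 -0.62  2.13  0.2   0.81 -0.16]
[(0.65, [558.0, 68.0, -0.0])]
[(0.89, [558.0, 73.0, -1.0]), (0.66, [438.0, 76.0, 2.0])]
```

View pics/t3c.png

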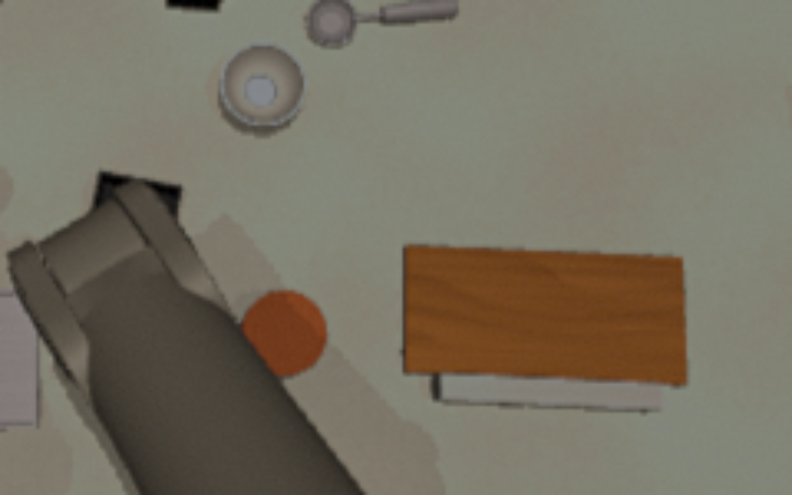

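The crop shows the bar flush along the board's front edge, and the fit puts its centre 72 mm before the board's centre. Next I take the near dish.

Request:
send_rows --targets '[[[-0.001, 0.001, 0.05], 0, 0.08], [[-0.001, 0.001, 0.1], 0, 0.08], [[-0.001, 0.001, 0.135], 0, 0.08], [[-0.001, 0.001, 0.148], 0, 0.08], [[-0.001, 0.001, 0.148], 0, 0.08], [[-0.001, 0.001, 0.148], 0, 0.0], [[-0.001, 0.001, 0.148], 0, 0.0], [[-0.001, 0.001, 0.148], 0, 0.0], [[-0.001, 0.001, 0.148], 0, 0.0], [[-0.001, 0.001, 0.148], 0, 0.0], [[-0.001, 0.001, 0.148], 0, 0.0], [[-0.001, 0.001, 0.12], 0, 0.0], [[-0.001, 0.001, 0.08], 0, 0.0], [[-0.001, 0.001, 0.05], 0, 0.0], [[-0.001, 0.001, 0.05], 0, 0.0]]'

```text
clock: 15.5
ee_pos: [438.2, 80.1, 111.0]
ee_rot: [3.132, 0.002, 1.924]
ft_force: [0.5, 1.0, -0.4]
gripper_width: 49.2
grasp_force: 62.8
```

```bash
python3 - <<'E'
from h import *
a=-.02;T=np.array([420,299]);p=T+60*np.array([-np.sin(a),np.cos(a)]);q=T-60*np.array([-np.sin(a),np.cos(a)])
print(p,q); plan(*p,107,a)
E
```

```text
[421.19992   358.9880004] [418.80008   239.0119996]
shift [267.6  80.4   4. ] turn -68.6 | now [438.2  80.1 111. ] 1.924 q [ 0.2   0.33 -0.61  2.17  0.29  0.71 -0.25]
```

Request:
send_rows --targets '[[[0.03, 0.009, 0.0], -8, 0.0], [[0.06, 0.018, 0.0], -16, 0.0], [[0.09, 0.027, 0.0], -24, 0.0], [[0.12, 0.036, 0.0], -32, 0.0], [[0.15, 0.045, 0.0], -40, 0.0], [[0.18, 0.054, 0.0], -48, 0.0], [[0.21, 0.063, 0.0], -56, 0.0], [[0.24, 0.072, 0.0], -64, 0.0], [[0.268, 0.08, 0.0], -68.6, 0.0], [[0.268, 0.08, 0.0], -68.6, 0.0], [[0.268, 0.08, 0.0], -68.6, 0.0], [[0.268, 0.08, 0.03], -68.6, 0.0], [[0.268, 0.08, 0.06], -68.6, 0.0], [[0.268, 0.08, 0.06], -68.6, 0.0]]'

```text
clock: 16.9
ee_pos: [416.1, 354.4, 43.1]
ee_rot: [-3.135, -0.004, 3.119]
ft_force: [-1.0, -0.8, -2.0]
gripper_width: 49.0
grasp_force: 62.7
```

```bash
python3 - <<'E'
from h import *
plan(421,359,14,-.02)
for c in("top","side"): cv2.imwrite(f"pics/{c}4.png",capture(c)[:,:,::-1])
for c in("top","side"): print([(d["confidence"],np.round(world(d["centre"],c)).tolist()) for d in spotter.tip_of("dish1",c)])
i=cv2.imread("pics/side4.png")[180:340,180:420]; cv2.imwrite("pics/s4c.png",cv2.resize(i,None,fx=3.3,fy=3.3))
E
```

```text
shift [-4.8  4.7 29.1] turn -0.1 | now [416.1 354.4  43.1] 3.119 q [-0.22  0.66 -0.79  1.96  0.65  0.8   0.17]
[(0.96, [555.0, 67.0, 0.0])]
[(0.84, [555.0, 69.0, 0.0]), (0.77, [422.0, 355.0, 39.0])]
```

View pics/s4c.png

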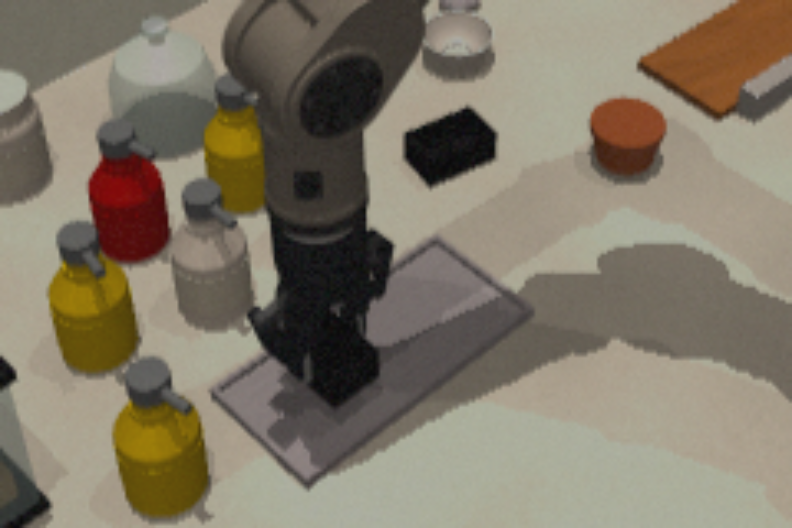

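The crop shows the dish level in the fingers over the left half of the tray, clear of the bottles. Next I lower it and release.

Request:
send_rows --targets '[[[-0.004, 0.003, 0.015], 0, 0.0], [[-0.004, 0.003, 0.024], 0, 0.0], [[-0.004, 0.003, 0.028], 0, 0.0], [[-0.004, 0.003, 0.03], 0, 0.0], [[-0.004, 0.003, 0.03], 0, 0.0]]'

```text
clock: 17.6
ee_pos: [421.0, 361.4, 15.9]
ee_rot: [-3.141, -0.001, 3.122]
ft_force: [0.6, 0.2, -0.3]
gripper_width: 48.9
grasp_force: 62.9
```

Request:
send_rows --targets '[[[0.0, 0.0, 0.001], 0, 0.0], [[0.0, 0.0, 0.002], 0, 0.0], [[0.0, 0.0, 0.003], 0, 0.0], [[0.0, 0.0, 0.003], 0, 0.0]]'

```text
clock: 18.0
ee_pos: [421.4, 361.7, 15.2]
ee_rot: [-3.141, 0.002, 3.122]
ft_force: [-3.8, -5.8, 17.5]
gripper_width: 48.7
grasp_force: 64.9
```

Request:
send_rows --targets '[[[0.0, 0.0, -0.002], 0, 0.0], [[0.0, 0.0, -0.002], 0, 0.07], [[0.0, 0.0, -0.002], 0, 0.07], [[0.0, 0.0, -0.002], 0, 0.07], [[0.0, 0.0, -0.002], 0, 0.07], [[0.0, 0.0, -0.03], 0, 0.07], [[0.0, 0.0, -0.08], 0, 0.07], [[0.0, 0.0, -0.12], 0, 0.07], [[0.0, 0.0, -0.12], 0, 0.07]]'

```text
clock: 18.9
ee_pos: [423.3, 364.6, 138.6]
ee_rot: [3.135, 0.006, 3.122]
ft_force: [-0.2, 0.1, 0.7]
gripper_width: 70.4
grasp_force: 0.0
```

```bash
python3 - <<'E'
from h import *
for c in("top","side"): capture(c)
M={c:spotter.masks_of("dish1",c) for c in("top","side")}
for c in M: print(c,[(round(d["confidence"],2),cent(d["pixels"]).tolist(),int(d["pixels"].sum())) for d in M[c]])
for c in("top","side"): print([(d["confidence"],np.round(world(d["centre"],c)).tolist()) for d in spotter.tip_of("dish1",c)])
plan(555.8,70.1,130,1.35)
m={c:min(M[c],key=lambda d:np.linalg.norm(cent(d["pixels"])-t))["pixels"].astype(np.float32) for c,t in(("top",(320,212)),("side",(315,224)))}
print(fit(m,DIM["dish1"],(556,70,0,1.35),0))
E
```

```text
top [(0.85, [321.0, 212.0], 460), (0.58, [259.0, 203.0], 170)]
side [(0.87, [276.0, 293.0], 656), (0.59, [316.0, 224.0], 432)]
[(0.73, [557.0, 68.0, -1.0])]
[(0.89, [426.0, 365.0, 6.0]), (0.69, [559.0, 72.0, 2.0])]
shift [-140.8 -287.8    1.9] turn -78.5 | now [420.8 360.6 131.9] 3.122 q [-0.14  0.55 -0.89  1.89  0.53  0.95  0.27]
(array([555.745,  69.564,   0.   ,   1.38 ]), np.float64(0.14))
```

Request:
send_rows --targets '[[[0.0, 0.0, -0.05], 0, 0.08], [[0.0, 0.0, -0.1], 0, 0.08], [[-0.13, -0.288, -0.1], 101, 0.08], [[-0.13, -0.288, -0.1], 101, 0.08], [[-0.13, -0.288, -0.1], 101, 0.08], [[-0.13, -0.288, -0.1], 101, 0.08], [[-0.13, -0.288, -0.1], 101, 0.08], [[-0.13, -0.288, -0.1], 101, 0.08], [[-0.13, -0.288, -0.1], 101, 0.08], [[-0.141, -0.288, -0.1], 101, 0.08], [[-0.141, -0.288, -0.1], 101, 0.08], [[-0.141, -0.288, -0.1], 101, 0.08], [[-0.141, -0.288, 0.0], 101, 0.08], [[-0.141, -0.288, 0.0], 101, 0.08], [[-0.141, -0.288, 0.0], 101, 0.08], [[-0.141, -0.288, 0.0], 101, 0.08], [[-0.141, -0.288, 0.0], 101, 0.08]]'

```text
clock: 20.9
ee_pos: [558.1, 71.4, 135.4]
ee_rot: [3.139, -0.001, 1.361]
ft_force: [0.7, 0.0, 0.8]
gripper_width: 80.3
grasp_force: 0.0
```

```bash
python3 - <<'E'
from h import *
capture("side")
print([(d["confidence"],np.round(world(d["centre"],"side")).tolist()) for d in spotter.tip_of("dish1","side")])
plan(555.8,70,8,1.365)
E
```

```text
[(0.83, [428.0, 361.0, 6.0]), (0.56, [556.0, 72.0, 1.0]), (0.46, [668.0, -58.0, 1.0])]
shift [ -1.6  -2.2 127.8] turn -0.3 | now [558.3  71.1 135.8] 1.36 q [ 0.16  0.45 -0.5   1.89  0.28  0.86 -0.7 ]
```

Request:
send_rows --targets '[[[-0.001, -0.001, 0.05], 0, 0.08], [[-0.001, -0.001, 0.095], 0, 0.08], [[-0.001, -0.001, 0.12], 0, 0.08], [[-0.001, -0.001, 0.126], 0, 0.08], [[-0.001, -0.001, 0.126], 0, 0.0], [[-0.001, -0.001, 0.126], 0, 0.0], [[-0.001, -0.001, 0.126], 0, 0.0], [[-0.001, -0.001, 0.126], 0, 0.0], [[-0.001, -0.001, 0.126], 0, 0.0], [[-0.001, -0.001, 0.126], 0, 0.0], [[-0.001, -0.001, 0.1], 0, 0.0], [[-0.001, -0.001, 0.06], 0, 0.0], [[-0.001, -0.001, 0.03], 0, 0.0], [[-0.001, -0.001, 0.03], 0, 0.0]]'

```text
clock: 22.4
ee_pos: [558.8, 70.8, 108.7]
ee_rot: [3.133, -0.003, 1.359]
ft_force: [0.2, 1.0, -0.6]
gripper_width: 49.2
grasp_force: 62.7
```

```bash
python3 - <<'E'
from h import *
plan(419,237,105,-.02)
E
```

```text
shift [ 133.1 -171.7    3.7] turn 79.0 | now [558.8  70.8 108.7] 1.359 q [ 0.15  0.49 -0.49  1.91  0.31  0.81 -0.72]
```

Request:
send_rows --targets '[[[0.012, -0.014, 0.0], -8, 0.0], [[0.024, -0.031, 0.0], -16, 0.0], [[0.036, -0.047, 0.0], -24, 0.0], [[0.048, -0.062, 0.0], -32, 0.0], [[0.06, -0.078, 0.0], -40, 0.0], [[0.072, -0.094, 0.0], -48, 0.0], [[0.085, -0.11, 0.0], -56, 0.0], [[0.097, -0.125, 0.0], -64, 0.0], [[0.109, -0.141, 0.0], -72, 0.0], [[0.121, -0.157, 0.0], -80, 0.0], [[0.133, -0.171, 0.0], -88, 0.0], [[0.133, -0.171, 0.0], -96, 0.0], [[0.133, -0.171, 0.0], -101, 0.0], [[0.133, -0.171, 0.03], -101, 0.0], [[0.133, -0.171, 0.06], -101, 0.0], [[0.133, -0.171, 0.06], -101, 0.0]]'

```text
clock: 24.0
ee_pos: [414.2, 234.1, 40.7]
ee_rot: [-3.138, -0.005, 3.122]
ft_force: [-0.4, 0.0, 0.2]
gripper_width: 48.6
grasp_force: 62.5
```

```bash
python3 - <<'E'
from h import *
plan(419,237,16,-.02)
for c in("top","side"):
    cv2.imwrite(f"pics/{c}5.png",capture(c)[:,:,::-1])
    print([(d["confidence"],np.round(world(d["centre"],c)).tolist()) for d in spotter.tip_of("dish1",c)])
i=cv2.imread("pics/side5.png")[180:340,180:420]; cv2.imwrite("pics/s5c.png",cv2.resize(i,None,fx=3.3,fy=3.3))
E
```

```text
shift [-4.7  3.  24.7] turn 0.0 | now [414.2 234.1  40.7] 3.122 q [ 0.05  0.6  -0.86  2.12  0.7   0.74  0.28]
[(0.66, [427.0, 362.0, 8.0])]
[(0.93, [425.0, 362.0, 7.0]), (0.92, [422.0, 241.0, 35.0])]
```

View pics/s5c.png

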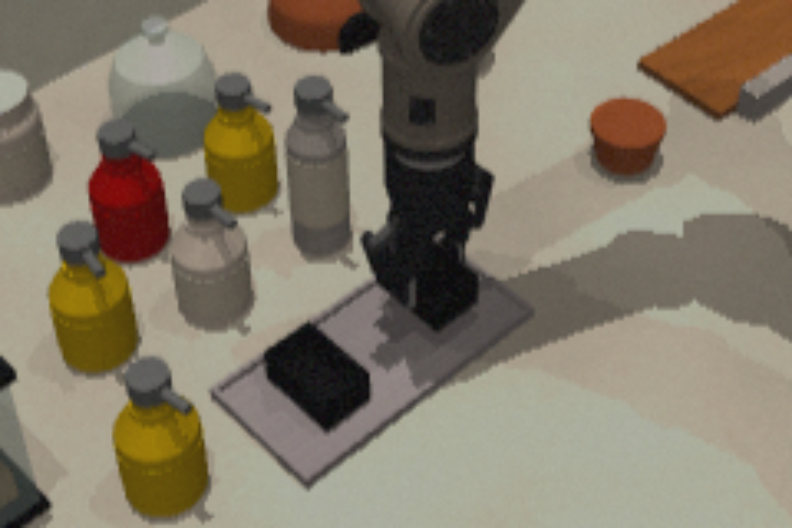

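The crop shows the first dish standing in the tray at (318,375) and the second one held over the right half. Next I lower the second.

Request:
send_rows --targets '[[[-0.003, 0.001, 0.012], 0, 0.0], [[-0.003, 0.001, 0.02], 0, 0.0], [[-0.003, 0.001, 0.024], 0, 0.0], [[-0.003, 0.001, 0.026], 0, 0.0], [[-0.003, 0.001, 0.028], 0, 0.0], [[-0.003, 0.001, 0.028], 0, 0.0]]'

```text
clock: 24.8
ee_pos: [419.1, 236.9, 15.1]
ee_rot: [-3.141, -0.0, 3.122]
ft_force: [-0.3, -1.2, -1.0]
gripper_width: 48.5
grasp_force: 62.5
```

Request:
send_rows --targets '[[[0.0, 0.0, 0.001], 0, 0.0], [[0.0, 0.0, 0.002], 0, 0.0], [[0.0, 0.0, 0.002], 0, 0.0]]'

```text
clock: 25.1
ee_pos: [419.3, 237.0, 14.7]
ee_rot: [-3.141, 0.001, 3.122]
ft_force: [-5.1, -4.5, 18.8]
gripper_width: 49.2
grasp_force: 64.8
```

Request:
send_rows --targets '[[[0.0, 0.0, -0.002], 0, 0.0], [[0.0, 0.0, -0.002], 0, 0.07], [[0.0, 0.0, -0.002], 0, 0.07], [[0.0, 0.0, -0.002], 0, 0.07], [[0.0, 0.0, -0.002], 0, 0.07], [[0.0, 0.0, -0.03], 0, 0.07], [[0.0, 0.0, -0.08], 0, 0.07], [[0.0, 0.0, -0.13], 0, 0.0], [[0.0, 0.0, -0.18], 0, 0.0], [[0.0, 0.0, -0.23], 0, 0.0], [[0.0, 0.0, -0.24], 0, 0.0], [[0.0, 0.0, -0.24], 0, 0.0]]'

```text
clock: 26.3
ee_pos: [420.2, 237.3, 254.8]
ee_rot: [3.141, 0.004, 3.121]
ft_force: [-0.1, 0.3, -0.3]
gripper_width: -0.1
grasp_force: 0.0
```

```bash
python3 - <<'E'
from h import *
C={"canister_cap_top":[],"bottle_cap_top":[]}
for k in range(3):
  for c in("top","side"):
    capture(c)
    if k==0: print([(d["confidence"],np.round(world(d["centre"],c)).tolist()) for d in spotter.tip_of("dish1",c)])
    for n,g in(("canister_cap_top",(567,238)),("bottle_cap_top",(572,355))):
        for d in spotter.tip_of(n,c):
            w=world(d["centre"],c)
            if np.linalg.norm(w[:2]-g)<30: C[n].append(w)
for n in C: print(n,np.round(C[n]),np.mean(C[n],0))
plan(567,238,225)
E
```

```text
[(0.6, [424.0, 235.0, 3.0])]
[(0.62, [426.0, 364.0, 8.0]), (0.58, [426.0, 240.0, 6.0]), (0.36, [418.0, 295.0, -2.0])]
canister_cap_top [[566. 236. 188.]
 [563. 237. 190.]
 [567. 237. 190.]
 [565. 234. 189.]
 [568. 237. 191.]
 [562. 239. 191.]] [565.20832906 236.58589734 189.79533178]
bottle_cap_top [[573. 355. 137.]
 [569. 355. 138.]
 [573. 358. 137.]
 [570. 355. 137.]
 [570. 356. 138.]] [571.11160948 355.5942947  137.20397846]
shift [-147.7    4.1   28.3] turn -0.0 | now [419.2 236.9 253.3] 3.122 q [ 0.32  0.31 -1.14  1.92  0.32  1.1   0.61]
```

Request:
send_rows --targets '[[[-0.05, 0.0, 0.0], 0, 0.0], [[-0.1, 0.0, 0.0], 0, 0.0], [[-0.14, 0.0, 0.0], 0, 0.0], [[-0.147, 0.0, 0.0], 0, 0.0], [[-0.147, 0.0, 0.04], 0, 0.0], [[-0.147, 0.0, 0.05], 0, 0.0], [[-0.147, 0.0, 0.05], 0, 0.0], [[-0.147, 0.0, 0.05], 0, 0.0]]'

```text
clock: 28.1
ee_pos: [566.0, 234.4, 204.4]
ee_rot: [3.141, 0.001, 3.122]
ft_force: [1.1, 0.5, 1.1]
gripper_width: 0.2
grasp_force: 0.0
```

```bash
python3 - <<'E'
from h import *
capture("side");plan(566,237,182)
E
```

```text
shift [ 0.4  2.4 22.9] turn -0.0 | now [566.3 234.6 204.9] 3.122 q [ 0.2   0.59 -0.98  1.69  0.53  1.15  0.63]
```

Request:
send_rows --targets '[[[0.0, 0.002, 0.01], 0, 0.0], [[0.0, 0.002, 0.015], 0, 0.0], [[0.0, 0.002, 0.018], 0, 0.0], [[0.0, 0.002, 0.02], 0, 0.0], [[0.0, 0.002, 0.022], 0, 0.0], [[0.0, 0.002, 0.023], 0, 0.0], [[0.0, 0.002, 0.023], 0, 0.0]]'

```text
clock: 28.85
ee_pos: [566.4, 236.5, 182.1]
ee_rot: [3.141, 0.001, 3.122]
ft_force: [-3.4, -2.2, 12.9]
gripper_width: 0.1
grasp_force: 6.5
```

Request:
send_rows --targets '[[[0.0, 0.0, 0.0], 0, 0.0], [[0.0, 0.0, -0.02], 0, 0.0], [[0.0, 0.0, -0.05], 0, 0.0], [[0.005, 0.04, -0.05], 0, 0.0], [[-0.002, 0.08, -0.05], 0, 0.0], [[-0.004, 0.119, -0.05], 0, 0.0], [[-0.004, 0.119, -0.05], 0, 0.0], [[-0.004, 0.119, -0.01], 0, 0.0], [[-0.004, 0.119, 0.025], 0, 0.0], [[-0.004, 0.119, 0.027], 0, 0.0], [[-0.004, 0.119, 0.027], 0, 0.0], [[-0.004, 0.119, 0.027], 0, 0.0]]'

```text
clock: 30.05
ee_pos: [573.4, 355.6, 155.4]
ee_rot: [3.14, 0.002, 3.121]
ft_force: [0.3, 0.8, 1.0]
gripper_width: -0.1
grasp_force: 0.0
```

```bash
python3 - <<'E'
from h import *
cv2.imwrite("pics/side6.png",capture("side")[:,:,::-1]);plan(571.5,355.5,132)
i=cv2.imread("pics/side6.png")[160:340,180:420]; cv2.imwrite("pics/s6c.png",cv2.resize(i,None,fx=3.3,fy=3.3))
E
```

```text
shift [ 1.9 -0.2 23.6] turn -0.0 | now [573.4 355.7 155.6] 3.121 q [-0.05  0.72 -0.91  1.58  0.61  1.14  0.45]
```

View pics/s6c.png

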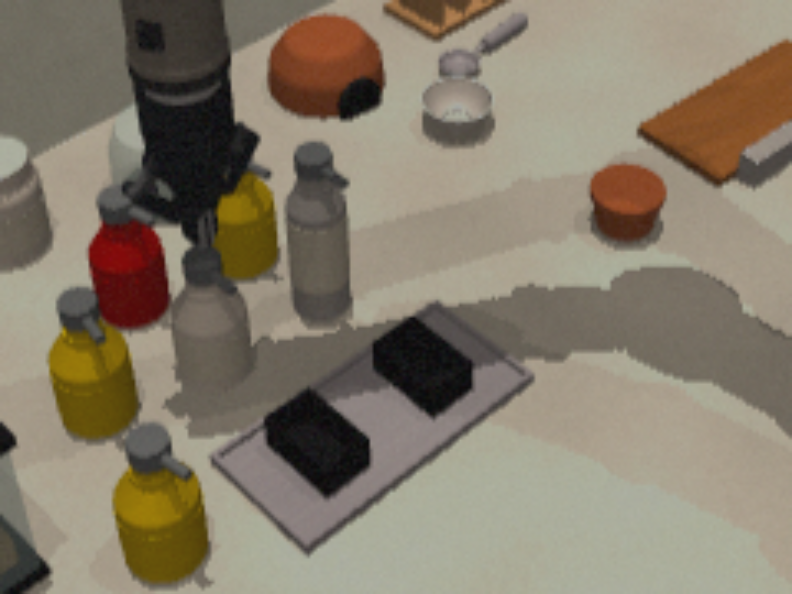

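The crop shows both dishes in the tray at (318,440) and (422,365). The canister cap is up, and the fingers are over the white bottle's cap at (203,255). Now I press it.

Request:
send_rows --targets '[[[0.002, 0.0, 0.01], 0, 0.0], [[0.002, 0.0, 0.015], 0, 0.0], [[0.002, 0.0, 0.018], 0, 0.0], [[0.002, 0.0, 0.02], 0, 0.0], [[0.002, 0.0, 0.022], 0, 0.0], [[0.002, 0.0, 0.024], 0, 0.0], [[0.002, 0.0, 0.024], 0, 0.0]]'

```text
clock: 30.8
ee_pos: [570.7, 355.2, 132.0]
ee_rot: [-3.141, 0.001, 3.122]
ft_force: [-5.4, -5.8, 18.5]
gripper_width: 0.2
grasp_force: 9.3
```

Request:
send_rows --targets '[[[0.0, 0.0, 0.0], 0, 0.0], [[0.0, 0.0, -0.03], 0, 0.0], [[0.0, 0.0, -0.07], 0, 0.0], [[0.05, 0.0, -0.07], 0, 0.08], [[0.1, 0.0, -0.07], 0, 0.08], [[0.147, 0.0, -0.07], 0, 0.08], [[0.147, 0.0, -0.07], 0, 0.08], [[0.147, 0.0, -0.07], 0, 0.08]]'

```text
clock: 31.6
ee_pos: [423.1, 357.6, 199.4]
ee_rot: [-3.141, 0.001, 3.123]
ft_force: [0.5, 0.2, -0.3]
gripper_width: 72.4
grasp_force: 0.0
```

```bash
cat >> h.py <<'E'
def dishes(guess):
    M={}
    for c in("top","side"):
        capture(c); M[c]=spotter.masks_of("dish1",c)
        print(c,[(round(d["confidence"],2),np.round(world(d["centre"],c)).tolist()) for d in spotter.tip_of("dish1",c)])
    for g in guess:
        m={}
        for c in M:
            p=proj([g[0],g[1],g[2]+25],c)[0]
            k=[d for d in M[c] if np.linalg.norm(cent(d["pixels"])-p)<12]
            if k: m[c]=k[0]["pixels"].astype(np.float32)
        if m: print(list(m),fit(m,DIM["dish1"],g,g[2]))
E
python3 - <<'E'
from h import *
dishes([(424,363,5,0),(423,237,5,0)])
plan(424,362,16,-.02)
E
```

```text
top [(0.64, [427.0, 234.0, 6.0]), (0.64, [572.0, 355.0, 136.0])]
side [(0.88, [423.0, 242.0, 6.0]), (0.64, [426.0, 362.0, 7.0])]
['side'] (array([ 4.25490e+02,  3.61866e+02,  5.00000e+00, -6.40000e-02]), np.float64(0.054))
['top', 'side'] (array([ 4.24204e+02,  2.37501e+02,  5.00000e+00, -6.00000e-03]), np.float64(2.119))
shift [  0.7   4.3 183. ] turn -0.1 | now [424.6 357.7 199. ] 3.12 q [-0.03  0.51 -1.03  1.83  0.49  1.09  0.31]
```

Request:
send_rows --targets '[[[0.0, 0.004, 0.05], 0, 0.08], [[0.0, 0.004, 0.1], 0, 0.08], [[0.0, 0.004, 0.15], 0, 0.08], [[0.0, 0.004, 0.175], 0, 0.08], [[0.0, 0.004, 0.182], 0, 0.08], [[0.0, 0.004, 0.182], 0, 0.0], [[0.0, 0.004, 0.182], 0, 0.0], [[0.0, 0.004, 0.182], 0, 0.0], [[0.0, 0.004, 0.182], 0, 0.0], [[0.0, 0.004, 0.182], 0, 0.0], [[0.0, 0.004, 0.182], 0, 0.0], [[0.0, 0.004, 0.15], 0, 0.0], [[0.0, 0.004, 0.1], 0, 0.0], [[0.0, 0.004, 0.06], 0, 0.0], [[0.0, 0.004, 0.06], 0, 0.0]]'

```text
clock: 33.4
ee_pos: [425.8, 364.9, 145.4]
ee_rot: [3.135, 0.008, 3.121]
ft_force: [1.5, 0.4, -1.2]
gripper_width: 49.1
grasp_force: 63.2
```

```bash
python3 - <<'E'
from h import *
a=-.074;B=np.array([444,-308.5]);u=np.array([-np.sin(a),np.cos(a)])
print(B+60*u,B-60*u); plan(*(B-60*u),135,a)
E
```

```text
[ 448.43594887 -248.66420505] [ 439.56405113 -368.33579495]
shift [ -28.6 -732.9   10.4] turn 3.1 | now [425.8 364.9 145.4] 3.121 q [-0.09  0.57 -0.98  1.87  0.57  0.99  0.24]
```

Request:
send_rows --targets '[[[0.0, -0.04, 0.0], 0, 0.0], [[-0.005, -0.08, 0.0], 0, 0.0], [[-0.01, -0.12, 0.0], 0, 0.0], [[-0.02, -0.16, 0.0], 0, 0.0], [[-0.03, -0.2, 0.0], 0, 0.0], [[-0.04, -0.24, 0.0], 0, 0.0], [[-0.05, -0.28, 0.0], 0, 0.0], [[-0.055, -0.32, 0.0], 0, 0.0], [[-0.06, -0.36, 0.0], 0, 0.0], [[-0.06, -0.4, 0.0], 0, 0.0], [[-0.06, -0.44, 0.0], 0, 0.0], [[-0.055, -0.48, 0.0], 1, 0.0], [[-0.05, -0.52, 0.0], 2, 0.0], [[-0.045, -0.56, 0.0], 3, 0.0], [[-0.04, -0.6, 0.0], 3, 0.0], [[-0.035, -0.64, 0.0], 3, 0.0], [[-0.03, -0.68, 0.0], 3, 0.0], [[-0.029, -0.72, 0.0], 3, 0.0], [[-0.029, -0.732, 0.0], 3, 0.0], [[-0.029, -0.732, 0.0], 3, 0.0]]'

```text
clock: 35.4
ee_pos: [437.1, -372.8, 138.7]
ee_rot: [-3.142, -0.0, 3.065]
ft_force: [-0.1, 0.3, -1.0]
gripper_width: 48.7
grasp_force: 63.1
```

```bash
python3 - <<'E'
from h import *
plan(439.6,-368.3,26,-.074)
dishes([(424,237,5,0)])
E
```

```text
shift [ -2.2   4.7 112.7] turn -0.2 | now [ 437.1 -372.8  138.7] 3.065 q [ 1.28  0.59 -0.91  1.84  0.55  0.99  1.63]
top [(0.84, [441.0, -370.0, 124.0]), (0.73, [426.0, 234.0, 3.0])]
side [(0.84, [441.0, -367.0, 128.0]), (0.59, [426.0, 242.0, 5.0])]
['top', 'side'] (array([ 4.24015e+02,  2.38676e+02,  5.00000e+00, -1.50000e-02]), np.float64(0.114))
```

Request:
send_rows --targets '[[[-0.002, 0.003, 0.04], 0, 0.0], [[-0.002, 0.003, 0.08], 0, 0.0], [[-0.002, 0.003, 0.1], 0, 0.0], [[-0.002, 0.003, 0.108], 0, 0.0], [[-0.002, 0.003, 0.112], 0, 0.0], [[-0.002, 0.003, 0.112], 0, 0.0]]'

```text
clock: 36.3
ee_pos: [441.2, -367.2, 28.7]
ee_rot: [-3.141, 0.001, 3.071]
ft_force: [-0.4, -0.0, -0.4]
gripper_width: 48.7
grasp_force: 63.1
```

Request:
send_rows --targets '[[[0.0, 0.0, 0.002], 0, 0.0], [[0.0, 0.0, 0.003], 0, 0.0], [[0.0, 0.0, 0.004], 0, 0.0], [[0.0, 0.0, 0.004], 0, 0.0]]'

```text
clock: 36.7
ee_pos: [441.6, -367.7, 28.1]
ee_rot: [-3.138, 0.001, 3.07]
ft_force: [-13.3, 5.7, 37.5]
gripper_width: 48.7
grasp_force: 67.6
```

Request:
send_rows --targets '[[[0.0, 0.0, 0.0], 0, 0.0], [[0.0, 0.0, 0.0], 0, 0.07], [[0.0, 0.0, 0.0], 0, 0.07], [[0.0, 0.0, 0.0], 0, 0.07], [[0.0, 0.0, 0.0], 0, 0.07], [[0.0, 0.0, -0.03], 0, 0.07], [[0.0, 0.0, -0.08], 0, 0.07], [[0.0, 0.0, -0.13], 0, 0.07], [[0.0, 0.0, -0.18], 0, 0.08], [[0.0, 0.0, -0.18], 0, 0.08]]'

```text
clock: 37.7
ee_pos: [444.3, -369.0, 210.2]
ee_rot: [-3.136, 0.009, 3.069]
ft_force: [1.6, -1.0, 0.5]
gripper_width: 80.0
grasp_force: 0.0
```

```bash
python3 - <<'E'
from h import *
cv2.imwrite("pics/side7.png",capture("side")[:,:,::-1])
dishes([(441,-368,14,-.07),(424,238,5,0)])
plan(424.5,238,200,-.02)
i=cv2.imread("pics/side7.png")[130:280,340:500]; cv2.imwrite("pics/s7c.png",cv2.resize(i,None,fx=4,fy=4))
E
```

```text
top [(0.72, [444.0, -366.0, 14.0]), (0.71, [422.0, 236.0, 4.0])]
side [(0.87, [425.0, 241.0, 3.0]), (0.71, [444.0, -368.0, 18.0])]
['top', 'side'] (array([ 4.41843e+02, -3.64849e+02,  1.40000e+01, -4.30000e-02]), np.float64(0.222))
['top', 'side'] (array([ 4.23771e+02,  2.38362e+02,  5.00000e+00, -2.60000e-02]), np.float64(0.137))
shift [ 58.6 602.7   1.7] turn -3.0 | now [ 439.5 -367.4  201.7] 3.069 q [ 1.31  0.51 -0.96  1.79  0.47  1.1   1.68]
```

View pics/s7c.png

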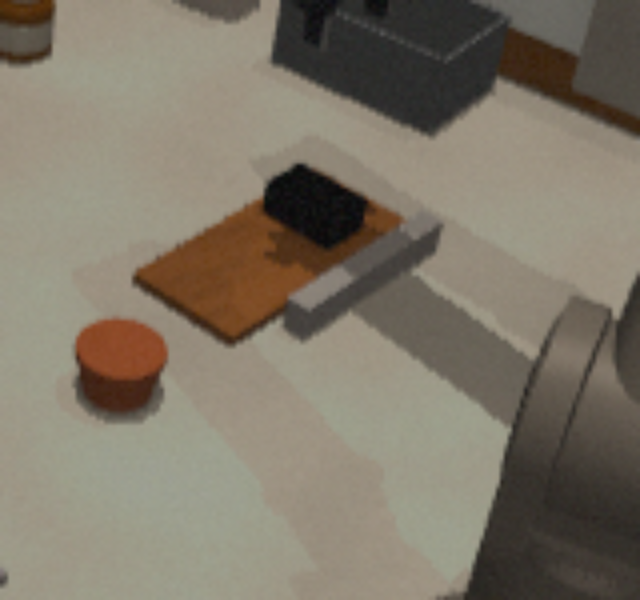

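The crop shows the dish upright on the board at (315,205), with the bar flush in front of it. Back for the second dish.

Request:
send_rows --targets '[[[0.0, 0.05, 0.0], -1, 0.08], [[-0.005, 0.1, 0.0], -2, 0.08], [[-0.01, 0.15, 0.0], -3, 0.08], [[-0.015, 0.2, 0.0], -3, 0.08], [[-0.016, 0.25, 0.0], -3, 0.08], [[-0.016, 0.3, 0.0], -3, 0.08], [[-0.01, 0.35, 0.0], -3, 0.08], [[0.0, 0.4, 0.0], -3, 0.08], [[0.015, 0.45, 0.0], -3, 0.08], [[0.03, 0.5, 0.0], -3, 0.08], [[0.045, 0.55, 0.0], -3, 0.08], [[0.058, 0.603, 0.0], -3, 0.08], [[0.058, 0.603, 0.0], -3, 0.08], [[0.058, 0.603, 0.0], -3, 0.08], [[0.058, 0.603, 0.0], -3, 0.08]]'

```text
clock: 39.55
ee_pos: [425.7, 237.2, 202.5]
ee_rot: [-3.141, -0.002, 3.122]
ft_force: [-0.0, -0.9, 0.0]
gripper_width: 79.7
grasp_force: 0.0
```

```bash
python3 - <<'E'
from h import *
dishes([(424,238,5,0)])
plan(424,238,17,-.02)
E
```

```text
top [(0.59, [444.0, -365.0, 14.0])]
side [(0.66, [443.0, -368.0, 15.0])]
['side'] (array([ 4.22788e+02,  2.37675e+02,  5.00000e+00, -3.40000e-02]), np.float64(0.073))
shift [  2.5   1.3 186.2] turn -0.1 | now [426.5 236.7 203.2] 3.119 q [ 0.28  0.4  -1.11  1.97  0.42  1.03  0.52]
```

Request:
send_rows --targets '[[[0.002, 0.001, 0.05], 0, 0.08], [[0.002, 0.001, 0.1], 0, 0.08], [[0.002, 0.001, 0.15], 0, 0.08], [[0.002, 0.001, 0.175], 0, 0.08], [[0.002, 0.001, 0.185], 0, 0.08], [[0.002, 0.001, 0.185], 0, 0.0], [[0.002, 0.001, 0.185], 0, 0.0], [[0.002, 0.001, 0.185], 0, 0.0], [[0.002, 0.001, 0.185], 0, 0.0], [[0.002, 0.001, 0.185], 0, 0.0], [[0.002, 0.001, 0.185], 0, 0.0], [[0.002, 0.001, 0.15], 0, 0.0], [[0.002, 0.001, 0.1], 0, 0.0], [[0.002, 0.001, 0.06], 0, 0.0], [[0.002, 0.001, 0.06], 0, 0.0]]'

```text
clock: 41.35
ee_pos: [426.7, 241.3, 148.8]
ee_rot: [3.137, 0.009, 3.121]
ft_force: [-0.5, -0.3, -1.0]
gripper_width: 48.9
grasp_force: 62.8
```

```bash
python3 - <<'E'
from h import *
plan(448.4,-248.7,140,-.074)
E
```

```text
shift [ -31.6 -489.4    8.8] turn 3.1 | now [426.7 241.3 148.8] 3.121 q [ 0.21  0.47 -1.05  2.02  0.52  0.93  0.43]
```

Request:
send_rows --targets '[[[-0.01, -0.04, 0.0], 0, 0.0], [[-0.02, -0.08, 0.0], 0, 0.0], [[-0.03, -0.12, 0.0], 0, 0.0], [[-0.04, -0.16, 0.0], 0, 0.0], [[-0.045, -0.2, 0.0], 0, 0.0], [[-0.05, -0.24, 0.0], 0, 0.0], [[-0.05, -0.28, 0.0], 1, 0.0], [[-0.048, -0.32, 0.0], 2, 0.0], [[-0.044, -0.36, 0.0], 3, 0.0], [[-0.04, -0.4, 0.0], 3, 0.0], [[-0.036, -0.44, 0.0], 3, 0.0], [[-0.033, -0.475, 0.0], 3, 0.0], [[-0.032, -0.489, 0.0], 3, 0.0], [[-0.032, -0.489, 0.0], 3, 0.0], [[-0.032, -0.489, 0.0], 3, 0.0]]'

```text
clock: 42.85
ee_pos: [446.3, -249.4, 143.3]
ee_rot: [3.141, 0.0, 3.07]
ft_force: [0.7, 0.1, -0.1]
gripper_width: 48.7
grasp_force: 62.7
```

```bash
python3 - <<'E'
from h import *
plan(448.4,-248.7,30,-.074)
dishes([(442,-366,14,-.07)])
E
```

```text
shift [ -2.    0.9 113.3] turn 0.1 | now [ 446.3 -249.4  143.3] 3.07 q [ 1.17  0.5  -0.98  1.98  0.52  0.94  1.42]
top [(0.75, [444.0, -255.0, 125.0]), (0.44, [448.0, -364.0, 17.0])]
side [(0.72, [443.0, -368.0, 19.0]), (0.57, [444.0, -241.0, 127.0])]
['top', 'side'] (array([ 4.28853e+02, -3.60272e+02,  1.40000e+01,  4.40000e-02]), np.float64(7.702))
```

Request:
send_rows --targets '[[[-0.001, 0.0, 0.04], 0, 0.0], [[-0.001, 0.0, 0.08], 0, 0.0], [[-0.001, 0.0, 0.1], 0, 0.0], [[-0.001, 0.0, 0.108], 0, 0.0], [[-0.001, 0.0, 0.11], 0, 0.0], [[-0.001, 0.0, 0.112], 0, 0.0], [[-0.001, 0.0, 0.112], 0, 0.0]]'

```text
clock: 43.85
ee_pos: [448.1, -251.0, 32.3]
ee_rot: [-3.141, 0.002, 3.069]
ft_force: [0.8, -0.6, -1.3]
gripper_width: 48.5
grasp_force: 62.7
```

Request:
send_rows --targets '[[[0.0, 0.0, 0.001], 0, 0.0], [[0.0, 0.0, 0.002], 0, 0.0], [[0.0, 0.0, 0.003], 0, 0.0], [[0.0, 0.0, 0.003], 0, 0.0]]'

```text
clock: 44.25
ee_pos: [447.5, -251.0, 29.0]
ee_rot: [-3.141, 0.0, 3.069]
ft_force: [-2.1, 0.8, 6.6]
gripper_width: 48.5
grasp_force: 63.5
```

Contact with the board. Next I let go, rise and move clear.

Request:
send_rows --targets '[[[0.0, 0.0, 0.0], 0, 0.07], [[0.0, 0.0, 0.0], 0, 0.07], [[0.0, 0.0, 0.0], 0, 0.07], [[0.0, 0.0, 0.0], 0, 0.07], [[0.0, 0.0, -0.03], 0, 0.07], [[0.0, 0.0, -0.08], 0, 0.07], [[0.0, 0.0, -0.13], 0, 0.07], [[0.0, 0.0, -0.18], 0, 0.07], [[-0.05, 0.05, -0.2], 0, 0.07], [[-0.05, 0.1, -0.2], 0, 0.07], [[-0.05, 0.15, -0.2], 0, 0.07], [[-0.05, 0.2, -0.2], 0, 0.07], [[-0.05, 0.25, -0.2], 0, 0.07], [[-0.05, 0.3, -0.2], 0, 0.07], [[-0.05, 0.3, -0.2], 0, 0.07]]'

```text
clock: 45.75
ee_pos: [518.2, 51.0, 229.1]
ee_rot: [3.139, 0.001, 3.077]
ft_force: [-0.2, 0.7, 0.2]
gripper_width: 69.9
grasp_force: 0.0
```

```bash
python3 - <<'E'
from h import *
T=capture("top");Sd=capture("side")
dishes([(442,-366,14,-.07),(447,-250,14,-.07)])
for n,g in(("bar",(372,-303,0,1.5)),("board",(444,-308,0,-.07))):
    M={c:spotter.masks_of(n,c) for c in("top","side")}
    m={c:M[c][0]["pixels"].astype(np.float32) for c in M if M[c]}
    print({c:v.sum() for c,v in m.items()}, n,fit(m,DIM[n],g,0))
for n in("bowl","pot","spoon"): print(n,[np.round(world(d["centre"],"top")).tolist() for d in spotter.tip_of(n,"top")])
f=lambda i:cv2.resize(i[:,:,::-1],None,fx=3,fy=3)
cv2.imwrite("pics/end.png",np.vstack([f(T[210:300,370:520]),f(Sd[150:240,340:490])]))
E
```

```text
top [(0.64, [452.0, -250.0, 15.0]), (0.57, [446.0, -364.0, 17.0])]
side [(0.94, [448.0, -248.0, 17.0]), (0.73, [444.0, -371.0, 15.0])]
['top', 'side'] (array([ 4.42109e+02, -3.65514e+02,  1.40000e+01, -4.40000e-02]), np.float64(0.213))
['top'] (array([ 4.49265e+02, -2.50074e+02,  1.40000e+01, -8.00000e-03]), np.float64(0.817))
{'top': np.float32(297.0), 'side': np.float32(485.0)} bar (array([ 359.21 , -329.878,    0.   ,    1.49 ]), np.float64(1.15))
{'top': np.float32(1504.0), 'side': np.float32(669.0)} board (array([ 4.44948e+02, -3.11029e+02,  0.00000e+00, -7.50000e-02]), np.float64(2.641))
bowl []
pot [[434.0, -65.0, 3.0], [384.0, -308.0, 1.0]]
spoon [[740.0, -174.0, -1.0], [573.0, 240.0, 190.0]]
```

View pics/end.png

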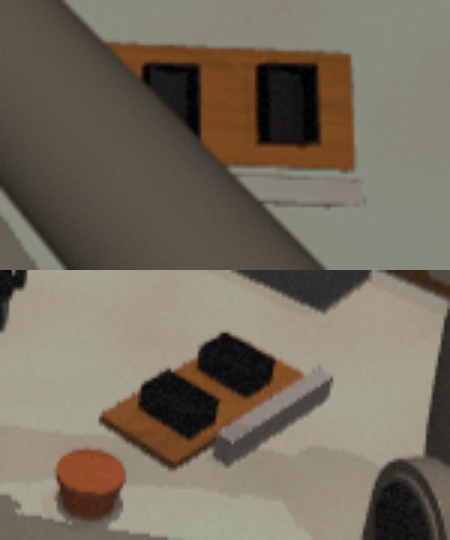

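The picture shows both dishes upright on the board, but the bar has been knocked. Its right end now reaches past the board and a gap shows (top crop (300,185)). I move the arm clear and measure again.

Request:
send_rows --targets '[[[0.02, 0.05, 0.0], 0, 0.07], [[0.04, 0.1, 0.0], 0, 0.07], [[0.06, 0.15, 0.0], 0, 0.07], [[0.07, 0.2, 0.0], 0, 0.07], [[0.07, 0.25, 0.0], 0, 0.07], [[0.07, 0.25, 0.0], 0, 0.07]]'

```text
clock: 47.1
ee_pos: [464.9, 305.9, 229.3]
ee_rot: [3.137, 0.0, 3.077]
ft_force: [-0.4, -0.7, 0.3]
gripper_width: 70.1
grasp_force: 0.0
```

```bash
cat > chk.py <<'E'
from h import *
for c in("top","side"): capture(c)
M={c:spotter.masks_of("bar",c) for c in("top","side")}
m={c:M[c][0]["pixels"].astype(np.float32) for c in M if M[c]}
print({c:v.sum() for c,v in m.items()},[np.round(world(d["centre"],c)) for c in M for d in spotter.tip_of("bar",c)])
p,e=fit(m,DIM["bar"],(365,-325,0,1.49),0); print(p,e)
a=-.074;d=p[:2]-[444,-308.5]; u=np.array([np.cos(a),np.sin(a)]);v=np.array([-u[1],u[0]])
print("in board_edge: x",d@u+60,"y",d@v,"ang",p[3]-np.pi/2-a)
E
python3 chk.py
```

```text
{'top': np.float32(578.0), 'side': np.float32(462.0)} [array([ 362., -334.,   -0.]), array([ 361., -330.,   -2.])]
[ 358.999 -332.035    0.       1.501] 0.181
in board_edge: x -23.02837250231633 y -29.754925400958403 ang 0.004203673205103328
```

Request:
send_rows --targets '[[[-0.01, -0.05, 0.0], 0, 0.06], [[-0.015, -0.1, 0.0], 0, 0.06], [[-0.02, -0.15, 0.0], 0, 0.06], [[-0.02, -0.2, 0.0], 0, 0.06], [[-0.02, -0.25, 0.0], 0, 0.06], [[-0.02, -0.3, 0.0], 0, 0.06], [[-0.02, -0.35, 0.0], 0, 0.06], [[-0.01, -0.4, 0.0], 0, 0.06], [[0.01, -0.45, 0.0], 0, 0.06], [[0.04, -0.5, 0.0], 0, 0.06], [[0.07, -0.55, 0.0], 0, 0.06], [[0.09, -0.6, 0.0], 0, 0.06], [[0.1, -0.62, 0.0], 0, 0.06], [[0.1, -0.62, 0.05], 0, 0.06], [[0.1, -0.62, 0.1], 0, 0.06], [[0.1, -0.62, 0.1], 0, 0.06]]'

```text
clock: 49.0
ee_pos: [317.1, -310.5, 123.6]
ee_rot: [3.134, -0.008, 3.066]
ft_force: [0.1, 1.0, -0.1]
gripper_width: 59.9
grasp_force: 0.0
```

```bash
python3 - <<'E'
from h import *
plan(326,-330,5,-.074)
E
```

```text
shift [-10.3 -18.8 118.6] turn -0.1 | now [ 317.1 -310.5  123.6] 3.066 q [ 1.46  0.42 -0.97  2.13  0.47  0.83  1.69]
```

Request:
send_rows --targets '[[[-0.008, -0.019, 0.02], 0, 0.06], [[-0.006, -0.019, 0.05], 0, 0.06], [[-0.006, -0.019, 0.05], 0, 0.06], [[-0.006, -0.019, 0.05], 0, 0.06]]'

```text
clock: 49.4
ee_pos: [327.5, -331.5, 80.1]
ee_rot: [-3.141, 0.0, 3.069]
ft_force: [-0.2, 0.3, -0.0]
gripper_width: 60.2
grasp_force: 0.0
```

```bash
python3 - <<'E'
from h import *
capture("side");plan(326,-330,5,-.074)
E
```

```text
shift [ 2.   1.6 75.5] turn 0.1 | now [ 327.9 -331.7   80.5] 3.069 q [ 1.39  0.51 -0.89  2.13  0.58  0.76  1.62]
```

Request:
send_rows --targets '[[[0.003, 0.001, 0.04], 0, 0.06], [[0.003, 0.001, 0.065], 0, 0.06], [[0.003, 0.001, 0.074], 0, 0.06], [[0.003, 0.001, 0.074], 0, 0.06], [[0.0, 0.001, 0.074], 0, 0.06], [[-0.003, 0.001, 0.074], 0, 0.06], [[-0.006, 0.001, 0.074], 0, 0.06], [[-0.009, 0.001, 0.074], 0, 0.06], [[-0.012, 0.001, 0.074], 0, 0.06], [[-0.014, 0.001, 0.074], 0, 0.06], [[-0.016, 0.001, 0.074], 0, 0.06], [[-0.018, 0.001, 0.074], 0, 0.06], [[-0.018, 0.001, 0.074], 0, 0.06]]'

```text
clock: 50.75
ee_pos: [345.6, -331.5, 4.3]
ee_rot: [3.141, 0.001, 3.069]
ft_force: [-0.8, 0.3, -1.5]
gripper_width: 60.4
grasp_force: 0.5
```

Request:
send_rows --targets '[[[-0.001, 0.0, 0.0], 0, 0.06], [[-0.002, 0.0, 0.0], 0, 0.06], [[-0.003, 0.0, 0.0], 0, 0.06], [[-0.003, 0.0, 0.0], 0, 0.06]]'

```text
clock: 51.15
ee_pos: [346.8, -331.6, 4.1]
ee_rot: [3.142, -0.003, 3.069]
ft_force: [-5.6, 0.9, 3.5]
gripper_width: 60.1
grasp_force: 2.8
```

Contact at the expected place (346.8 against 347.0 predicted). Now I back off, rise and move clear.

Request:
send_rows --targets '[[[0.005, 0.0, 0.0], 0, 0.06], [[0.013, 0.0, 0.0], 0, 0.06], [[0.018, 0.0, 0.0], 0, 0.06], [[0.018, 0.0, -0.05], 0, 0.06], [[0.018, 0.0, -0.1], 0, 0.06], [[0.018, 0.0, -0.15], 0, 0.06], [[0.01, 0.0, -0.2], 0, 0.06], [[-0.03, 0.05, -0.22], 0, 0.06], [[-0.07, 0.1, -0.22], 0, 0.06], [[-0.11, 0.15, -0.22], 0, 0.06], [[-0.13, 0.2, -0.22], 0, 0.06], [[-0.15, 0.25, -0.22], 0, 0.06], [[-0.15, 0.3, -0.22], 0, 0.06], [[-0.15, 0.35, -0.22], 0, 0.06], [[-0.15, 0.4, -0.22], 0, 0.06], [[-0.15, 0.45, -0.22], 0, 0.06], [[-0.14, 0.5, -0.22], 0, 0.06], [[-0.13, 0.55, -0.22], 0, 0.06], [[-0.13, 0.6, -0.22], 0, 0.06], [[-0.13, 0.6, -0.22], 0, 0.06]]'

```text
clock: 53.15
ee_pos: [520.9, 259.0, 224.2]
ee_rot: [-3.141, 0.001, 3.069]
ft_force: [1.2, -0.9, 0.1]
gripper_width: 60.0
grasp_force: 0.0
```

```bash
python3 chk.py; python3 - <<'E'
from h import *
T=capture("top");Sd=capture("side")
dishes([(442,-366,14,-.07),(447,-250,14,-.07)])
for n in("bowl","pot","spoon"): print(n,[np.round(world(d["centre"],c)).tolist() for c in("top","side") for d in spotter.tip_of(n,c)])
f=lambda i:cv2.resize(i[:,:,::-1],None,fx=3,fy=3)
cv2.imwrite("pics/end2.png",np.vstack([f(T[210:300,340:520]),f(Sd[150:240,320:500])]))
E
```

```text
{'top': np.float32(546.0), 'side': np.float32(456.0)} [array([ 371., -335.,   -0.]), array([ 444., -365.,   17.]), array([ 372., -334.,   -0.])]
[ 369.905 -330.726    0.       1.502] 0.254
in board_edge: x -12.24899712423668 y -27.643200168251962 ang 0.00520367320510344
top [(0.71, [444.0, -364.0, 12.0]), (0.56, [448.0, -252.0, 12.0])]
side [(0.96, [448.0, -246.0, 16.0]), (0.62, [443.0, -366.0, 15.0])]
['top', 'side'] (array([ 4.4179e+02, -3.6490e+02,  1.4000e+01, -3.6000e-02]), np.float64(0.103))
['top'] (array([ 4.45887e+02, -2.47614e+02,  1.40000e+01, -1.11000e-01]), np.float64(0.084))
bowl [[668.0, -56.0, -1.0], [668.0, -57.0, 3.0], [447.0, -247.0, 13.0]]
pot [[436.0, -66.0, 2.0], [431.0, -64.0, -1.0]]
spoon [[743.0, -181.0, -3.0], [747.0, -181.0, 1.0]]
```

View pics/end2.png

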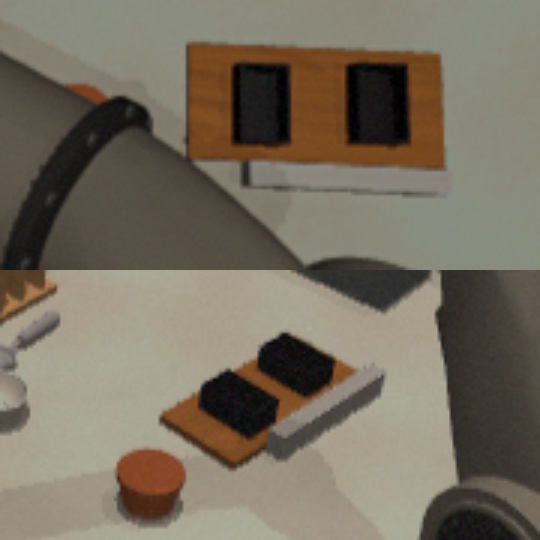

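The picture shows both dishes upright on the board, the bar flush along its front edge and nothing else disturbed. The bar fits at x = -12.2 mm and y = -28 mm in the board_edge frame.

```bash
python3 -c "
from bench import ticket
print(ticket.hand_in())"
```

```text
the job is handed in; nothing more can be done
None
```

The job is handed in, but the hand-in returned no verdict: both dishes (only two were there) stand upright on the drying board, both caps were pressed in order, the bar is flush again after being knocked aside late in the run (re-seated about 28 mm off the middle, limit 40), and the bowl, pot and spoon are where they were.

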